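# Draw the guarded isolator home with the hook rod

## Task

The lamp test rig's isolator lever stands behind a sheet-metal guard, where fingers must not go. Take the bent hook rod from its rack, reach over the guard, catch the lever from behind and draw it towards the guard fully home against its stop, keeping a gentle, steady pull of about 7 N on it there for a second (never letting the rod press on the lever or the rig with more than 15 N). Then hang the rod back in its rack as it was, with the lever left home and the other things on the bench undisturbed.

Things in the scene. Friction and masses are not known exactly. Their poses are not given: they have to be found in the camera images.
- rod_grip (a point): Centre of the handle of the loose hook rod (about 220 g). Black flat-sided handle 90 long (x) by 16 wide (y) by 32 high (z). An 8 mm round steel bar runs through its centre: it ends 60 mm behind the handle (-x), and 155 mm ahead of this point (+x) it bends square down (-z). Balance point about 23 mm ahead of this point. x points along the bar to the bend, z up as it hangs.
- rod_hook (a point): Foot (lowest point, rounded) of the rod's bent 8 mm leg, on its centre line: 155 mm ahead (+x) of rod_grip and 115 mm below it. Same axes as rod_grip.
- rack: Fixed rod rack, origin under its base on the bench, x along the rod. Base 200 x 70 x 12 high; two posts with 90 degree V forks (mouth about 50 wide, 10 thick) at x = -75 and +75 mm. The rod's bar lies in both Vs, one each side of the handle: bar axis 150 mm above the bench over the middle line (y = 0), leg hanging at the +x end, handle centre within 5 mm of x = 0.
- rig: Fixed lamp test rig, origin on the bench, x from guard to back. Guard: upright sheet, 136 wide, x = -65 to -59 mm, top edge 150 high. Cheeks 4 thick at y = +-66, 90 high, from the guard back to x = +74. Grey supply case x = +74 to +126, 100 high. Between guard and case: the black isolator block (50 wide, top 42 above the bench) with a white slide lever.
- lever_nominal (a point): Point fixed to the rig, 80 mm above the bench on its middle line, rig axes: nominal centre of the lever plate when off. The plate is upright, 10 thick (x), 36 wide (y), 62 to 98 mm above the bench, on a thin stem. The block is bolted in slotted holes: plate and stop sit up to 8 mm nearer to or farther from the guard than nominal; this is not measured and must be felt or seen.
- lever (a joint): Travel of the slide lever towards the guard (along the rig's -x), in m: 0 = off, 0.030 = home against a hard stop. It starts somewhere from 0 to 0.006, moves with a steady drag of about 1.6 N and stays where it is left.
- tape: Loose roll of masking tape lying flat, 84 diameter, 24 high; bystander between rig and rack. Origin: centre of its underside.
- relay: Loose black relay 70 by 50 by 45 high with a brass top stud to 57 mm; bystander between rig and rack. Origin: centre of its underside.
- reflector: Loose steel lamp reflector bowl, 90 diameter, 45 high; bystander near the robot. Origin: centre of its underside.
- cleaner: Loose spray cleaner bottle, 60 diameter, 150 high; bystander on the left. Origin: centre of its underside.
- driver: Loose screwdriver with a red handle, lying on the right; bystander. Origin: under its middle.
- spanner: Loose steel spanner lying on the left; bystander. Origin: under its middle.
There are look-alikes about, which are no part of the job. What is shaped like the rack but pink or yellow is not meant.

How it is judged:
By the outcome, as a careful person would: the job done as asked, in the order asked, and still so for the second after the job is handed in, with the robot touching nothing.
It also fails if it takes over 66 s, if anything falls off the work surface, if the arm or the gripper's body presses on something with over 40 N, if the wrist force passes 120 N, or if a joint passes its speed limit or range.

## Robot

A 6-joint arm with a two-finger parallel gripper is mounted at the origin on the work surface. World frame = base frame: x ahead of the robot, y to its left, z up, the work surface at z = 0. Lengths are in m, angles in rad, forces in N, time in s.
With the tool pointing down it reaches from about 0.3 to 0.875 m from the base axis. Payload 6.4 kg.
Tool frame: the origin (TCP) lies at the very end of the fingers, on their centre line; the grasp point (between the pads) lies 19 mm behind it (ctrl.hold_point_z is the distance from the TCP to the grasp point, in m); y points along the fingers, x is the direction in which the jaws open and shut, and the axes are right-handed (so a half turn about y gives the same grasp; the last joint's range is limited). The gripper opens to 85 mm and grips with 20 to 120 N. Pads are 22 mm wide; open, the fingers measure 114 mm over their backs; the gripper's body (76 mm by 85 mm) begins 54 mm behind the grasp point. The pads swing forward as they close: fully open they stand 13 mm farther back than shut.
Start: joints at [-1.357, 0.181, 1.607, -0, 1.354, -0.206], TCP at [0.234, -0.525, 0.231] pointing down, gripper open.
Joint ranges: [-2.99, 2.99], [-0.89, 2.07], [0.3, 2.58], [-1.14, 4.28], [0, 2.63], [-3.12, 3.12]. Speed limits (rad/s): [2.57, 2.57, 3.01, 3.14, 3.14, 3.14].

## Interface

Orientations are given as a unit quaternion [w, x, y, z].
In Python, from bench import ctrl, imaging gives the robot as it stands.
- The arm moves only by the shell command python3 -m jog 'ROWS'. ROWS is JSON, a list of rows, each a list of 3 entries, a list of its own where there are three numbers: the shift along the tool's x, y, z in cm, then the turn, a rotation vector about the tool's x, y, z in rad, then the finger opening in cm, from 0 to 8.54. A call has 1 to 12 rows; each row shifts and turns the pose as measured when the row begins, along the tool's axes as they then stand; what a row does not reach is not made up. A row lasts 1/12 s, in which the tool goes at most 41.7 mm and 7.16 degrees, less where a joint would pass 70% of its speed; a pose out of reach is approached as far as the arm can. A call is refused whole if a number of a shift passes 4.17 or a number of a turn 0.125, either way. A call with a gripper value outside its range is refused whole. The fingers move at their own pace and stop on an object; the grip force is fixed at half the most. Time passes only in rows, so rows that do not move let the fingers close. It gives the time, the measured TCP pose, the force and the opening at its end, in the units of the state.
- ctrl.get_obs(): the state, without advancing time (a new reading comes with each control period).
- imaging.camera(name): name is "scene" or "top" or "wrist"; returns a dict with "frame" (400x640x3 uint8, red, green, blue), "depth" (400x640 float32, m along the optical axis (not along the pixel's ray), 0 where there is no reading), "K" (3x3 intrinsics, pixels), "R" (3x3) and "t" (3): a world point X has camera coordinates R X + t. Camera axes: x right, y down, z forward; pixel columns grow to the right and rows downward; lengths in m; the calibration is good to about 2 mm. A picture is of the moment at which its call begins.
- ctrl.hand_in(): hands the job in, once; it reports no verdict.
The state is a dict: "time_s": time; "q": joint angles; "dq": joint speeds; "joint_efforts": joint torques, N m; "eef_pos": TCP position; "eef_rot": TCP orientation; "wrist_force": force on the tool from outside, world axes, zero at the start; "torque": the same for the moment, N m; "opening": opening from 0.0 (shut) to 1.0 (fully open).
Only numpy, scipy, OpenCV 4.12 (cv2) and the standard library are available. Lean on these libraries where they do the work, as an engineer would, in place of code of your own. Each camera call takes 0.05 s, during which the arm holds its last target. There are 200 camera calls.

## Working session

There is one attempt and no reset: what is moved stays moved. The work goes in short steps, Python scripts to look and compute and a shell command to move; the robot and the scene stay as the last step left them, time stands still between calls to the robot, and variables do not carry over. Pictures are saved under pics/ and viewed, about 8 in all and at most 12, crops included, and the job is handed in when it is done.

```bash
ls; mkdir -p pics; cat > h.py <<'E'
import numpy as np, cv2
from bench import ctrl, imaging
def cloud(c):
    d=c["depth"]; v,u=np.mgrid[:d.shape[0],:d.shape[1]]
    K=c["K"]; P=np.stack([(u-K[0,2])/K[0,0]*d,(v-K[1,2])/K[1,1]*d,d],-1)
    return (P-c["t"])@c["R"]
def save(im,n): cv2.imwrite("pics/"+n+".png",cv2.cvtColor(im,cv2.COLOR_RGB2BGR))
E
python3 - <<'E'
from h import *
import pickle
for n in("scene","top"):
    c=imaging.camera(n); save(c["frame"],n+"0"); pickle.dump(c,open(n+"0.pkl","wb"))
    print(n,-c["R"].T@c["t"],c["K"][0,0])
o=ctrl.get_obs(); print(o, ctrl.hold_point_z)
E
```

```text
pics
scene [1.18416923 0.18117705 1.07743748] 400.64191596676255
top [0.38458324 0.0293679  1.24671598] 414.97247573198086
{'time_s': 0.1, 'q': array([-1.35732027e+00,  1.81483627e-01,  1.60791621e+00, -1.53160965e-05,
        1.35377723e+00, -2.06273683e-01]), 'dq': array([ 1.48635311e-03, -1.16517319e-03, -1.36739530e-03, -8.52819727e-05,
        1.02237651e-03,  1.48060635e-04]), 'joint_efforts': array([-8.45852105e-05, -4.45876908e+01, -3.52239883e+01, -3.95478792e-04,
        4.12226625e-03,  1.30140063e-05]), 'eef_pos': array([ 0.23424894, -0.52457862,  0.23046078]), 'eef_rot': array([ 0.59358863, -0.59280678,  0.38525989, -0.38445738]), 'wrist_force': array([-0.57903841, -0.27979126,  0.1498416 ]), 'torque': array([-0.0084892 , -0.00824046, -0.00058894]), 'opening': 1.0011651118219913} 0.0187
```

View pics/scene0.png

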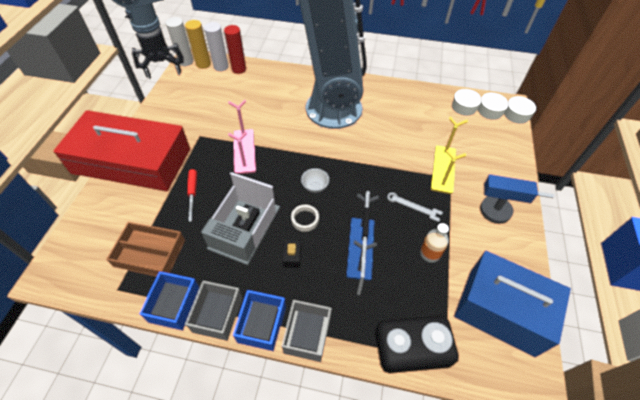

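View pics/top0.png

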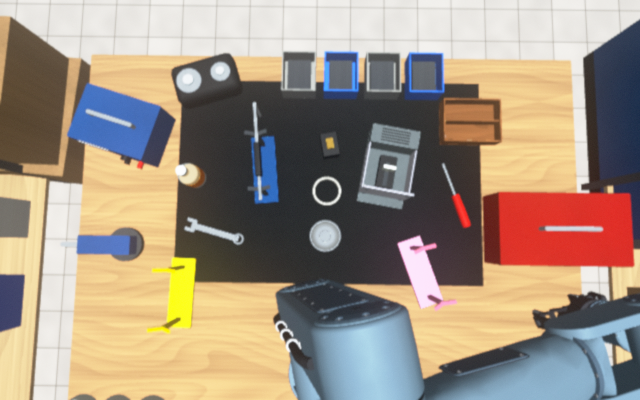

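Blue rack with the rod is at top (263,165). The look-alikes are the pink rack at top (420,272) and the yellow one at (182,293), both empty. The rig is at top (388,165), with its guard on the robot side at about (385,192). Next I measure both and take one close crop.

```bash
python3 - <<'E'
from h import *
import pickle
C={n:pickle.load(open(n+"0.pkl","rb")) for n in("top","scene")}
def st(n,p):print(n,len(p),p.mean(0).round(4) if len(p) else '')
for n,c in C.items():
    P=cloud(c);f=c["frame"].astype(int);r,g,b=f[...,0],f[...,1],f[...,2]
    # rack base: blue, z 5..20mm
    reg=(P[...,0]>.35)&(P[...,0]<.85)&(P[...,1]>.05)&(P[...,1]<.42)
    m=reg&(b>r+50)&(abs(P[...,2]-.012)<.006)
    q=P[m]; rc=cv2.minAreaRect(q[:,:2].astype(np.float32)); print(n,"base",rc,q[:,2].mean())
    # bar/handle : z>.12
    m=reg&(P[...,2]>.135)&(P[...,2]<.2)&(abs(b-r)<40)
    q=P[m]
    print(" rod pts",len(q),q.min(0).round(3),q.max(0).round(3))
    l=cv2.fitLine(q[:,:2].astype(np.float32),cv2.DIST_HUBER,0,.001,.001).ravel();print(" line",l,np.degrees(np.arctan2(l[1],l[0])))
    s=(q[:,:2]-l[2:])@l[:2]; print(" s ends",np.percentile(s,[0,1,99,100]).round(4))
    dk=q[(f[m].max(1)<70)]; sd=(dk[:,:2]-l[2:])@l[:2]; print(" dark s",np.percentile(sd,[0,3,50,97,100]).round(4),np.median(dk[:,2]))
    print(" dark mid",l[2:]+l[:2]*(np.percentile(sd,3)+np.percentile(sd,97))/2)
    # rig
    reg=(P[...,0]>.35)&(P[...,0]<.85)&(P[...,1]>-.35)&(P[...,1]<-.02)
    for nm,m in (("guard",reg&(abs(P[...,2]-.15)<.006)),("all",reg&(P[...,2]>.06)),("case",reg&(abs(P[...,2]-.1)<.004)),("plate",reg&(abs(P[...,2]-.095)<.008)&(f.min(-1)>190))):
        q=P[m]
        if len(q)>4:
            rc=cv2.minAreaRect(q[:,:2].astype(np.float32)); print(" ",nm,len(q),q.mean(0).round(4),np.round(rc[0],4),np.round(rc[1],4),round(rc[2],1))
c=C["top"]
a=cv2.resize(c["frame"][90:220,235:435],(800,520),interpolation=cv2.INTER_CUBIC);save(a,"crop0")
E
```

```text
top base ((0.5893867015838623, 0.19292308390140533), (0.19989970326423645, 0.07310451567173004), 5.633371353149414) 0.012307186186271437
 rod pts 610 [0.489 0.16  0.136] [0.751 0.411 0.173]
 line [0.9935427  0.11345907 0.6217626  0.19369632] 6.514754
 s ends [-0.1329 -0.1277  0.1235  0.1297]
 dark s [-0.1123 -0.0704 -0.0148  0.0388  0.0391] 0.16462031980729297
 dark mid [0.60606137 0.1919033 ]
  guard 147 [ 0.482  -0.177   0.1503] [ 0.466  -0.2002] [0.2357 0.0863] 41.2
  all 2126 [ 0.641  -0.1829  0.0972] [ 0.6009 -0.1752] [0.3107 0.4983] 89.5
  case 827 [ 0.6654 -0.184   0.1006] [ 0.5363 -0.1745] [0.1571 0.3438] 88.7
  plate 123 [ 0.5851 -0.1611  0.0934] [ 0.5839 -0.1694] [0.1347 0.1148] 79.9
scene base ((0.591628909111023, 0.19410453736782074), (0.20167900621891022, 0.07006742060184479), 5.245978832244873) 0.012384169447798674
 rod pts 606 [0.488 0.158 0.135] [0.753 0.413 0.172]
 line [0.99705285 0.07671759 0.57029784 0.19418044] 4.3999176
 s ends [-0.0828 -0.0735  0.1812  0.1835]
 dark s [-0.0528 -0.0514  0.0191  0.0684  0.1004] 0.16588990512614166
 dark mid [0.57877494 0.19483271]
  guard 126 [ 0.4858 -0.1738  0.149 ] [ 0.4653 -0.1975] [0.2328 0.0894] 38.8
  all 2847 [ 0.63   -0.1747  0.0938] [ 0.6014 -0.1763] [0.4959 0.3106] 0.1
  case 836 [ 0.6604 -0.1793  0.1004] [ 0.5386 -0.1712] [0.1608 0.3465] 89.2
  plate 113 [ 0.5886 -0.1482  0.0932] [ 0.5813 -0.1655] [0.136  0.1217] 80.3
```

View pics/crop0.png

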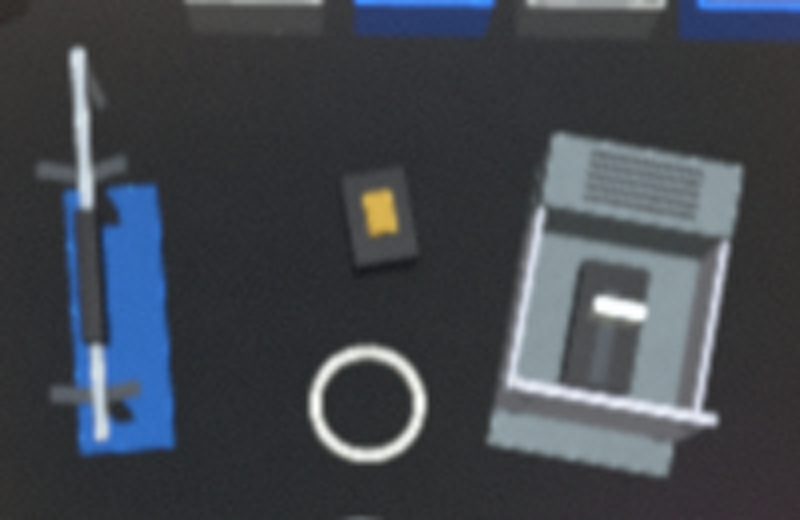

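The crop confirms it: the rod is in the blue rack with its leg at the far (+x) end, handle at crop (90,275). The white lever is at crop (620,308) behind the guard, whose top edge runs from (510,385) to (715,420). Next I refine the rig pose.

```bash
python3 - <<'E'
from h import *
import pickle
C={n:pickle.load(open(n+"0.pkl","rb")) for n in("top","scene")}
for n,c in C.items():
    P=cloud(c);f=c["frame"].astype(int)
    z=P[...,2]
    reg=(P[...,0]>.44)&(P[...,0]<.73)&(P[...,1]>-.28)&(P[...,1]<-.07)
    for nm,m in (("guard",reg&(z>.142)&(z<.156)),("case",reg&(abs(z-.1)<.004)&(P[...,0]>.6)),("cheek",reg&(abs(z-.09)<.004)),("plate",reg&(abs(z-.095)<.009)&(f.min(-1)>170))):
        lab,nn=cv2.connectedComponents(m.astype(np.uint8))
        k,L,S,ct=cv2.connectedComponentsWithStats(m.astype(np.uint8),connectivity=8)
        for i in range(1,k):
            if S[i,4]<12: continue
            q=P[L==i]; rc=cv2.minAreaRect(q[:,:2].astype(np.float32))
            l=cv2.fitLine(q[:,:2].astype(np.float32),cv2.DIST_HUBER,0,.001,.001).ravel()
            print(n,nm,S[i,4],ct[i].round(),q.mean(0).round(4),"rect",np.round(rc[0],4),np.round(rc[1],4),round(rc[2],1),"line",round(float(np.degrees(np.arctan2(l[1],l[0]))),1))
    # rod profile: handle dark cells along rack axis
    reg=(P[...,0]>.47)&(P[...,0]<.76)&(abs(P[...,1]-.19-.1*(P[...,0]-.59))<.012)&(z>.138)&(z<.18)
    q=P[reg];br=f[reg].max(1)
    a=np.radians(5.5);s=(q[:,:2]-[.5905,.1935])@[np.cos(a),np.sin(a)];t=(q[:,:2]-[.5905,.1935])@[-np.sin(a),np.cos(a)]
    for lo in np.arange(-.12,.18,.01):
        k=(s>=lo)&(s<lo+.01)
        if k.any():print(f"{lo:.2f} n{k.sum()} t{np.median(t[k]):.4f} z{np.median(q[k,2]):.4f} br{np.median(br[k]):.0f}",end=" | ")
    print(s.min(),s.max())
E
```

```text
top guard 115 [388. 190.] [ 0.5151 -0.1571  0.1499] rect [ 0.5152 -0.157 ] [0.1353 0.0062] 80.3 line 80.1
top case 767 [395. 136.] [ 0.6738 -0.1851  0.1007] rect [ 0.6742 -0.1852] [0.136  0.0534] 79.9 line 79.8
top cheek 79 [412. 169.] [ 0.5831 -0.2351  0.0899] rect [ 0.5778 -0.235 ] [0.0178 0.125 ] 87.5 line -9.3
top cheek 14 [367. 158.] [ 0.6128 -0.1076  0.0898] rect [ 0.6135 -0.1075] [0.0041 0.0235] 82.4 line -12.2
top cheek 23 [363. 179.] [ 0.5535 -0.0973  0.0898] rect [ 0.5536 -0.0973] [0.0038 0.0409] 81.0 line -10.6
top plate 30 [368. 153.] [ 0.6285 -0.1104  0.0903] rect [ 0.6291 -0.1104] [0.0042 0.0553] 80.6 line -10.5
top plate 57 [412. 172.] [ 0.5748 -0.2345  0.0906] rect [ 0.5754 -0.2345] [0.0045 0.1209] 79.5 line -9.7
top plate 35 [364. 175.] [ 0.5651 -0.0993  0.0908] rect [ 0.5648 -0.0992] [0.0038 0.0638] 80.5 line -9.9
top plate 46 [390. 167.] [ 0.5871 -0.1698  0.0981] rect [ 0.5871 -0.1702] [0.0361 0.0096] 80.9 line 79.5
-0.11 n6 t-0.0009 z0.1538 br218 | -0.10 n12 t-0.0014 z0.1532 br220 | -0.09 n15 t-0.0026 z0.1521 br190 | -0.08 n31 t-0.0022 z0.1533 br138 | -0.07 n12 t-
[... 2269 characters left out ...]
-0.0000 z0.1663 br45 | -0.02 n18 t0.0001 z0.1667 br44 | -0.01 n19 t0.0005 z0.1655 br43 | -0.00 n21 t-0.0015 z0.1664 br46 | 0.01 n20 t-0.0013 z0.1668 br48 | 0.02 n24 t0.0006 z0.1666 br52 | 0.03 n20 t-0.0001 z0.1660 br58 | 0.04 n42 t-0.0003 z0.1629 br73 | 0.05 n11 t-0.0005 z0.1538 br198 | 0.06 n10 t-0.0003 z0.1537 br222 | 0.07 n39 t-0.0025 z0.1528 br136 | 0.08 n13 t0.0009 z0.1525 br192 | 0.09 n10 t-0.0012 z0.1530 br198 | 0.10 n10 t-0.0010 z0.1557 br208 | 0.11 n10 t-0.0004 z0.1538 br224 | 0.12 n11 t-0.0000 z0.1537 br219 | 0.13 n14 t0.0006 z0.1526 br206 | 0.14 n11 t-0.0013 z0.1528 br206 | 0.15 n12 t-0.0008 z0.1535 br218 | 0.16 n10 t-0.0003 z0.1479 br159 | -0.10291831703476648 0.16344654499590192
```

```bash
cat > to.py <<'E'
# usage: to.py x y z(grasp point, m) yaw(deg of tool z): prints shift (cm) and turn (rad) in tool axes
import sys,numpy as np
from scipy.spatial.transform import Rotation as Ro
from bench import ctrl
o=ctrl.get_obs(); q=o["eef_rot"]; R=Ro.from_quat([q[1],q[2],q[3],q[0]])
x,y,z,a=map(float,sys.argv[1:5]); a=np.radians(a)
zt=np.array([np.cos(a),np.sin(a),0]); yt=np.array([0,0,-1.]); xt=np.cross(yt,zt)
T=Ro.from_matrix(np.stack([xt,yt,zt],1))
g=o["eef_pos"]-R.apply([0,ctrl.hold_point_z,0])
print("t",round(o["time_s"],2),"grasp pt",g.round(4),"shift cm",(R.inv().apply(np.array([x,y,z])-g)*100).round(2),"turn",(R.inv()*T).as_rotvec().round(3),"F",o["wrist_force"].round(2),"tq",o["torque"].round(2),"open",round(o["opening"],3))
E
python3 -m jog '[[[0,0,0],[0,0.11,0],5],[[0,0,0],[0,0.11,0],5],[[0,0,0],[0,0.105,0],5]]'
python3 to.py .5916 .1924 .230 5.5
```

```text
time_s: 0.35
eef_pos: [0.2341, -0.5236, 0.2288]
eef_rot: [0.522, -0.52, 0.48, -0.477]
wrist_force: [0.0, 0.4, -0.4]
opening: 0.606
t 0.35 grasp pt [ 0.2341 -0.5236  0.2475] shift cm [-68.3    2.05  41.7 ] turn [ 0.001 -0.011 -0.005] F [ 0.02  0.38 -0.37] tq [0.01 0.   0.04] open 0.606
```

```bash
python3 -m jog '[[[-3.5,0,2.1],[0,0,0],5],[[-3.5,0,2.1],[0,0,0],5],[[-3.5,0,2.1],[0,0,0],5],[[-3.5,0,2.1],[0,0,0],5],[[-3.5,0,2.1],[0,0,0],5],[[-3.5,0,2.1],[0,0,0],5],[[-3.5,0,2.1],[0,0,0],5],[[-3.5,0,2.1],[0,0,0],5],[[-3.5,0,2.1],[0,0,0],5],[[-3.5,0,2.1],[0,0,0],5],[[-3.5,0,2.1],[0,0,0],5],[[-3.5,0,2.1],[0,0,0],5]]'
python3 to.py .5916 .1924 .230 5.5
```

```text
time_s: 1.35
eef_pos: [0.452, -0.079, 0.2259]
eef_rot: [0.517, -0.514, 0.487, -0.481]
wrist_force: [0.9, -0.5, -0.9]
opening: 0.588
t 1.35 grasp pt [ 0.4521 -0.0792  0.2446] shift cm [-26.22   1.63  15.63] turn [ 0.004 -0.034 -0.009] F [ 0.87 -0.48 -0.92] tq [-0.01 -0.08 -0.04] open 0.588
```

```bash
python3 -m jog '[[[-3.3,0,2],[0,-0.01,0],5],[[-3.3,0,2],[0,-0.01,0],5],[[-3.3,0,2],[0,-0.01,0],5],[[-3.3,0,2],[0,0,0],5],[[-3.3,0,2],[0,0,0],5],[[-3.3,0,2],[0,0,0],5],[[-3.3,0,2],[0,0,0],5],[[-3,0,1.8],[0,0,0],5],[[0,0,0],[0,0,0],5]]'
python3 to.py .5916 .1924 .230 5.5
```

```text
time_s: 2.1
eef_pos: [0.5898, 0.218, 0.2241]
eef_rot: [0.526, -0.524, 0.478, -0.47]
wrist_force: [-0.2, -0.6, -0.5]
opening: 0.586
t 2.1 grasp pt [0.5899 0.2178 0.2428] shift cm [ 2.55  1.26 -0.08] turn [ 0.006  0.005 -0.011] F [-0.21 -0.62 -0.53] tq [ 0.01  0.04 -0.05] open 0.586
```

```bash
python3 -m jog '[[[1.2,0.4,0],[0,0,-0.01],5],[[1.2,0.4,0],[0,0,0],5],[[0.2,0.4,0],[0,0,0],5],[[0,0,0],[0,0,0],5]]'
python3 to.py .5916 .1924 .150 5.5
python3 - <<'E'
from h import *
c=imaging.camera("wrist");save(c["frame"],"wrist1")
P=cloud(c);f=c["frame"].astype(int);z=P[...,2]
m=(z>.14)&(z<.175)&(abs(P[...,1]-.193)<.03)&(abs(P[...,0]-.59)<.2)
q=P[m];a=np.radians(5.5);s=(q[:,:2]-[.5916,.1924])@[np.cos(a),np.sin(a)];t=(q[:,:2]-[.5916,.1924])@[-np.sin(a),np.cos(a)]
for lo in np.arange(-.12,.18,.01):
    k=(s>=lo)&(s<lo+.01)
    if k.any():print(f"{lo:.2f} n{k.sum()} t{t[k].min():.4f} {np.median(t[k]):.4f} {t[k].max():.4f} z{np.median(q[k,2]):.4f} br{np.median(f[m][k].max(1)):.0f}")
E
```

```text
time_s: 2.43
eef_pos: [0.5908, 0.1899, 0.2081]
eef_rot: [-0.522, 0.529, -0.475, 0.471]
wrist_force: [-0.2, 0.4, -0.4]
opening: 0.586
t 2.43 grasp pt [0.5911 0.19   0.2268] shift cm [-0.25  7.67  0.16] turn [0.011 0.008 0.002] F [-0.24  0.44 -0.42] tq [-0.05  0.02  0.03] open 0.586
-0.11 n64 t0.0000 0.0034 0.0070 z0.1544 br231
-0.10 n134 t-0.0006 0.0035 0.0070 z0.1542 br234
-0.09 n367 t-0.0215 0.0041 0.0324 z0.1554 br115
-0.08 n1369 t-0.0225 0.0055 0.0329 z0.1587 br114
-0.07 n152 t-0.0005 0.0034 0.0068 z0.1541 br237
-0.06 n135 t-0.0004 0.0034 0.0068 z0.1543 br236
-0.05 n88 t-0.0047 0.0026 0.0105 z0.1664 br62
-0.04 n381 t-0.0047 0.0031 0.0111 z0.1665 br64
-0.03 n403 t-0.0046 0.0032 0.0110 z0.1665 br66
-0.02 n418 t-0.0050 0.0031 0.0109 z0.1664 br70
-0.01 n442 t-0.0049 0.0026 0.0107 z0.1665 br74
-0.00 n463 t-0.0048 0.0026 0.0106 z0.1666 br77
0.01 n487 t-0.0052 0.0026 0.0105 z0.1665 br80
0.02 n503 t-0.0051 0.0026 0.0104 z0.1665 br83
0.03 n539 t-0.0049 0.0026 0.0108 z0.1665 br87
0.04 n599 t-0.0051 0.0026 0.0107 z0.1646 br85
0.05 n256 t-0.0010 0.0028 0.0063 z0.1540 br239
0.06 n697 t-0.0268 0.0013 0.0241 z0.1551 br140
0.07 n1687 t-0.0271 -0.0008 0.0239 z0.1582 br124
0.08 n313 t-0.0013 0.0024 0.0061 z0.1540 br237
0.09 n314 t-0.0012 0.0024 0.0061 z0.1540 br236
0.10 n343 t-0.0016 0.0024 0.0060 z0.1539 br234
0.11 n270 t-0.0015 0.0020 0.0059 z0.1538 br232
```

View pics/wrist1.png

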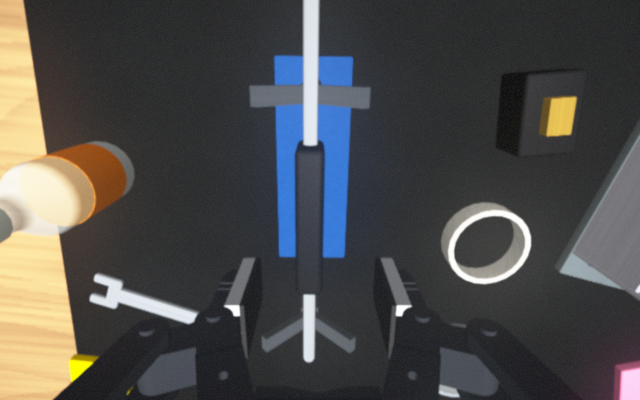

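The wrist view shows the handle at (310,215), between the fingers at x 243 and 390. The wrist cloud puts it at about y=0.1945. I'll shift 4.5 mm and go down.

```bash
python3 -m jog '[[[-0.45,1.5,0.1],[0.01,0.01,0],5],[[0,2,0],[0,0,0],5],[[0,2,0],[0,0,0],5],[[0,1,0],[0,0,0],5],[[0,0.4,0],[0,0,0],5],[[0,0,0],[0,0,0],5]]'
python3 to.py .5913 .1948 .150 5.3
```

```text
time_s: 2.98
eef_pos: [0.593, 0.1876, 0.1407]
eef_rot: [0.521, -0.519, 0.477, -0.481]
wrist_force: [0.6, -0.0, -0.1]
opening: 0.586
t 2.98 grasp pt [0.5929 0.1876 0.1594] shift cm [-0.73  0.94 -0.11] turn [-0.005 -0.01   0.001] F [ 0.59 -0.04 -0.06] tq [ 0.01 -0.02  0.03] open 0.586
```

```bash
python3 -m jog '[[[-0.6,0.3,-0.1],[0,0,0],5],[[-0.1,0.3,0],[0,0,0],5]]'; python3 to.py .5913 .1948 .150 5.3
python3 -m jog '[[[0,0,0],[0,0,0],5]]'; python3 to.py .5913 .1948 .150 5.3;python3 -m jog '[[[0,0,0],[0,0,0],5]]'; python3 to.py .5913 .1948 .150 5.3
```

```text
time_s: 3.15
eef_pos: [0.5925, 0.1941, 0.1364]
eef_rot: [0.522, -0.518, 0.477, -0.482]
wrist_force: [-0.3, -0.3, 0.6]
opening: 0.588
t 3.15 grasp pt [0.5924 0.1941 0.1551] shift cm [-0.08  0.51 -0.11] turn [-0.008 -0.012  0.001] F [-0.28 -0.32  0.55] tq [ 0.02 -0.02 -0.03] open 0.588
time_s: 3.23
eef_pos: [0.5927, 0.1944, 0.1367]
eef_rot: [0.522, -0.518, 0.477, -0.482]
wrist_force: [0.1, 0.1, 0.1]
opening: 0.589
t 3.23 grasp pt [0.5925 0.1945 0.1554] shift cm [-0.04  0.54 -0.13] turn [-0.008 -0.011  0.001] F [0.1  0.07 0.13] tq [ 0.04 -0.02 -0.02] open 0.589
time_s: 3.32
eef_pos: [0.5931, 0.1948, 0.1374]
eef_rot: [0.522, -0.518, 0.477, -0.482]
wrist_force: [0.5, 0.3, -1.3]
opening: 0.585
t 3.32 grasp pt [0.5929 0.1948 0.1561] shift cm [-0.01  0.61 -0.17] turn [-0.01  -0.011  0.001] F [ 0.54  0.28 -1.26] tq [0.01 0.01 0.04] open 0.585
```

```bash
python3 -m jog '[[[0,0.5,-0.15],[0,0,0],5],[[0,0.2,0],[0,0,0],5],[[0,0,0],[0,0,0],3],[[0,0,0],[0,0,0],1.5],[[0,0,0],[0,0,0],0.5],[[0,0,0],[0,0,0],0.5],[[0,0,0],[0,0,0],0.5],[[0,0,0],[0,0,0],0.5],[[0,0,0],[0,0,0],0.5]]'; python3 to.py .5913 .1948 .150 5.3
```

```text
time_s: 4.07
eef_pos: [0.5925, 0.1952, 0.1316]
eef_rot: [0.523, -0.518, 0.475, -0.482]
wrist_force: [0.1, -0.8, -0.3]
opening: 0.18
t 4.07 grasp pt [0.5922 0.1952 0.1503] shift cm [ 0.03  0.02 -0.1 ] turn [-0.012 -0.009  0.001] F [ 0.07 -0.84 -0.26] tq [-0.01  0.05  0.22] open 0.18
```

Gripped (opening 15.4 mm). I'll lift straight up.

```bash
python3 -m jog '[[[0,-0.5,0],[0,0,0],0.5],[[0,-1,0],[0,0,0],0.5],[[0,-1.5,0],[0,0,0],0.5],[[0,-2,0],[0,0,0],0.5],[[0,-2,0],[0,0,0],0.5],[[0,-2,0],[0,0,0],0.5],[[0,-2,0],[0,0,0],0.5],[[0,-2,0],[0,0,0],0.5],[[0,-1.5,0],[0,0,0],0.5],[[0,-1,0],[0,0,0],0.5],[[0,0,0],[0,0,0],0.5],[[0,0,0],[0,0,0],0.5]]'; python3 to.py .5922 .1952 .300 5.3
python3 - <<'E'
from h import *
c=imaging.camera("scene")
P=cloud(c)
m=(P[...,2]>.12)&(abs(P[...,1]-.2)<.08)&(P[...,0]>.5)&(P[...,0]<.8)
ys,xs=np.where(m)
save(cv2.resize(c["frame"][130:290,300:440],(700,800))[:600],"s1")
E
```

```text
time_s: 5.07
eef_pos: [0.5876, 0.1947, 0.297]
eef_rot: [0.521, -0.518, 0.478, -0.481]
wrist_force: [0.7, 0.2, -2.8]
opening: 0.181
t 5.07 grasp pt [0.5874 0.1947 0.3157] shift cm [-0.01  1.58  0.47] turn [-0.006 -0.012  0.001] F [ 0.72  0.24 -2.76] tq [ 0.02  0.08 -0.02] open 0.181
```

View pics/s1.png

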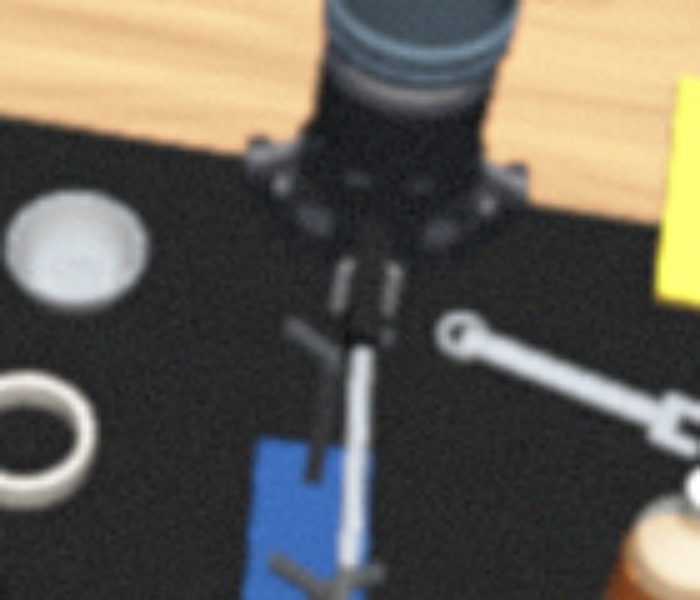

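The rod is held level and clear of the forks. Next I go to above the rig, hook 30 mm behind its origin.

```bash
python3 -m jog '[[[0,0,0],[0,0.07,0],0.5],[[0,0,0],[0,0.1,0],0.5],[[0,0,0],[0,0.08,0],0.5],[[0,0,0],[0,0,0],0.5]]'; python3 to.py .4549 -.1454 .305 -10
```

```text
time_s: 5.45
eef_pos: [0.5853, 0.1944, 0.2913]
eef_rot: [0.452, -0.454, 0.543, -0.543]
wrist_force: [-0.1, 0.0, -1.7]
opening: 0.176
t 5.45 grasp pt [0.5853 0.1944 0.31  ] shift cm [35.77  0.58 -6.74] turn [ 0.002 -0.006  0.002] F [-0.12  0.01 -1.67] tq [0.02 0.11 0.01] open 0.176
```

```bash
python3 -m jog '[[[1.5,0,-0.3],[0,0,0],0.5],[[2.5,0,-0.5],[0,0,0],0.5],[[3,0,-0.6],[0,0,0],0.5],[[3,0,-0.6],[0,0,0],0.5],[[3,0,-0.6],[0,0,0],0.5],[[3,0,-0.6],[0,0,0],0.5],[[3,0,-0.6],[0,0,0],0.5],[[3,0,-0.6],[0,0,0],0.5],[[3,0,-0.6],[0,0,0],0.5],[[2.5,0,-0.5],[0,0,0],0.5],[[2,0,-0.4],[0,0,0],0.5],[[1,0,0],[0,0,0],0.5]]'; python3 to.py .4549 -.1454 .305 -10
```

```text
time_s: 6.45
eef_pos: [0.4651, -0.1047, 0.277]
eef_rot: [0.458, -0.47, 0.54, -0.527]
wrist_force: [0.2, -0.3, -3.2]
opening: 0.179
t 6.45 grasp pt [ 0.4656 -0.1047  0.2957] shift cm [ 4.18 -0.92 -0.52] turn [0.026 0.035 0.001] F [ 0.18 -0.29 -3.22] tq [-0.03 -0.01  0.01] open 0.179
```

```bash
python3 -m jog '[[[1,-0.3,-0.2],[0.013,0.015,0],0.5],[[1.5,-0.3,-0.2],[0.013,0.02,0],0.5],[[1.2,-0.3,-0.2],[0,0,0],0.5],[[0.3,0,0],[0,0,0],0.5],[[0,0,0],[0,0,0],0.5],[[0,0,0],[0,0,0],0.5]]'; python3 to.py .4549 -.1454 .305 -10
python3 - <<'E'
from h import *
c=imaging.camera("top");s=imaging.camera("scene");P=cloud(c);Q=cloud(s)
for n,c,P in(("top",c,P),("scene",s,Q)):
    f=c["frame"];m=(P[...,2]>.27)&(P[...,2]<.33)&(P[...,0]>.5)&(P[...,0]<.7)&(P[...,1]>-.25)&(P[...,1]<-.07)
    q=P[m]; l=cv2.fitLine(q[:,:2].astype(np.float32),cv2.DIST_HUBER,0,.001,.001).ravel()
    print(n,m.sum(),q.max(0).round(4),q[q[:,0]>q[:,0].max()-.02].mean(0).round(4),np.degrees(np.arctan2(l[1],l[0])).round(2))
    m=(P[...,2]<.27)&(P[...,2]>.16)&(P[...,0]>.56)&(P[...,0]<.7)&(P[...,1]>-.25)&(P[...,1]<-.07); q=P[m]
    if len(q): print(" leg",len(q),q.mean(0).round(4),q.min(0).round(4))
E
```

```text
time_s: 6.95
eef_pos: [0.4489, -0.1465, 0.2806]
eef_rot: [0.455, -0.457, 0.543, -0.538]
wrist_force: [-0.0, -0.3, -2.2]
opening: 0.178
t 6.95 grasp pt [ 0.449  -0.1466  0.2993] shift cm [-0.21 -0.57  0.55] turn [ 0.008  0.006 -0.002] F [-0.03 -0.33 -2.18] tq [-0.01  0.1  -0.04] open 0.178
top 78 [ 0.6043 -0.1636  0.3042] [ 0.5954 -0.1722  0.2963] -9.83
 leg 32 [ 0.5991 -0.1722  0.2249] [ 0.596  -0.1764  0.1876]
scene 133 [ 0.6084 -0.1517  0.3051] [ 0.6014 -0.1705  0.2917] -9.7
 leg 60 [ 0.6044 -0.1705  0.2293] [ 0.5998 -0.1749  0.1851]
```

```bash
python3 -m jog '[[[-0.1,0,0.5],[0.006,0.004,0],0.5],[[0,0,0.5],[0,0,0],0.5],[[0,1,0.1],[0,0,0],0.5],[[0,1.5,0],[0,0,0],0.5],[[0,1.5,0],[0,0,0],0.5],[[0,1.5,0],[0,0,0],0.5],[[0,1,0],[0,0,0],0.5],[[0,0.5,0],[0,0,0],0.5],[[0,0,0],[0,0,0],0.5],[[0,0,0],[0,0,0],0.5]]'; python3 to.py .4578 -.1455 .186 -10
```

```text
time_s: 7.88
eef_pos: [0.4634, -0.1429, 0.204]
eef_rot: [0.458, -0.457, 0.541, -0.538]
wrist_force: [-0.5, 1.0, -2.2]
opening: 0.181
t 7.88 grasp pt [ 0.4634 -0.143   0.2227] shift cm [ 0.35  3.67 -0.51] turn [ 0.002  0.01  -0.003] F [-0.51  0.98 -2.19] tq [-0.03  0.07  0.01] open 0.181
```

```bash
python3 -m jog '[[[0.2,0.8,-0.2],[0,0.01,0],0.5],[[0.1,1,0],[0,0,0],0.5],[[0,1,0],[0,0,0],0.5],[[0,0.5,0],[0,0,0],0.5],[[0,0,0],[0,0,0],0.5],[[0,0,0],[0,0,0],0.5]]'; python3 to.py .4578 -.1455 .186 -10
python3 - <<'E'
from h import *
c=imaging.camera("scene");save(cv2.resize(c["frame"][150:270,190:310],(600,600),interpolation=cv2.INTER_CUBIC),"s2")
E
```

```text
time_s: 8.38
eef_pos: [0.4618, -0.1466, 0.1693]
eef_rot: [-0.455, 0.453, -0.542, 0.542]
wrist_force: [0.2, -0.5, -2.8]
opening: 0.177
t 8.38 grasp pt [ 0.4618 -0.1466  0.188 ] shift cm [-0.04  0.2  -0.41] turn [-0.002 -0.001 -0.002] F [ 0.23 -0.53 -2.77] tq [ 0.01  0.05 -0.03] open 0.177
```

View pics/s2.png

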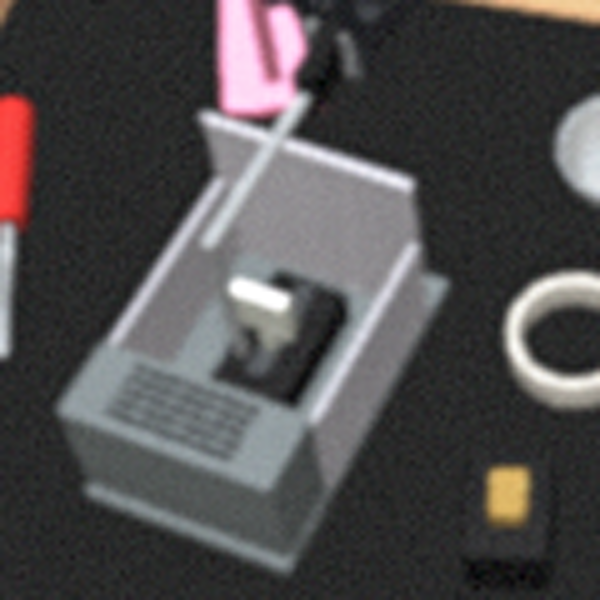

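The lever at (262,298) is clear. The rod seems to end at (210,240) with no leg visible, so I'll project where the leg should be.

```bash
python3 - <<'E'
from h import *
for n,(r0,c0,k) in {"scene":(150,190,5),"top":(140,340,6)}.items():
    c=imaging.camera(n)
    for nm,X in (("grip",[.4618,-.1466,.188]),("bend",[.4618+.154*.985,-.1466-.154*.174,.188]),("foot",[.4618+.154*.985,-.1466-.154*.174,.073]),("plate",[.588,-.169,.098]),("plate0",[.588,-.169,.062])):
        p=c["K"]@(c["R"]@np.array(X)+c["t"]);p=p[:2]/p[2];print(n,nm,p.round(1),((p-[c0,r0])*k).round())
    P=cloud(c);m=(P[...,2]>.06)&(P[...,2]<.21)&(P[...,0]>.594)&(P[...,0]<.64)&(abs(P[...,1]+.173)<.02)
    q=P[m]; i=np.argsort(-q[:,2]);print(len(q),q[i][::max(1,len(q)//15)].round(4).tolist())
    if n=="top": save(cv2.resize(c["frame"][130:210,340:440],(800,640),interpolation=cv2.INTER_CUBIC)[:600],"t2")
E
```

```text
scene grip [257.4 157.6] [337.  38.]
scene bend [231.6 197.2] [208. 236.]
scene foot [238.1 219.8] [240. 349.]
scene plate [241.  208.3] [255. 292.]
scene plate0 [242.7 215. ] [264. 325.]
106 [[0.5994, -0.1703, 0.194], [0.6039, -0.1692, 0.191], [0.6104, -0.173, 0.1894], [0.6174, -0.1764, 0.1886], [0.6199, -0.1735, 0.1836], [0.6191, -0.1758, 0.1721], [0.6202, -0.1717, 0.1604], [0.6193, -0.1741, 0.1484], [0.619, -0.1761, 0.1373], [0.6184, -0.1752, 0.1266], [0.6149, -0.1697, 0.1127], [0.6193, -0.1697, 0.1035], [0.6166, -0.1691, 0.0942], [0.6157, -0.1706, 0.087], [0.616, -0.1746, 0.0806], [0.5956, -0.1556, 0.0668]]
top grip [386.7 209.3] [280. 416.]
top bend [396.9 151. ] [341.  66.]
top foot [389.2 159.4] [295. 117.]
top plate [389.2 166.7] [295. 160.]
top plate0 [387.1 168.8] [283. 173.]
57 [[0.5989, -0.1748, 0.1953], [0.615, -0.1752, 0.1935], [0.6073, -0.1702, 0.1924], [0.6022, -0.1754, 0.1922], [0.5996, -0.1704, 0.1914], [0.6129, -0.1756, 0.1912], [0.6051, -0.1757, 0.1908], [0.6131, -0.1784, 0.1904], [0.5999, -0.1732, 0.1901], [0.5949, -0.1759, 0.1893], [0.6148, -0.1722, 0.1818], [0.6114, -0.1737, 0.1601], [0.6113, -0.176, 0.1475], [0.6134, -0.1725, 0.137], [0.6154, -0.1716, 0.1269], [0.6112, -0.1728, 0.1203], [0.6135, -0.1722, 0.1083], [0.6163, -0.1718, 0.0944], [0.6104, -0.1742, 0.0808]]
```

View pics/t2.png

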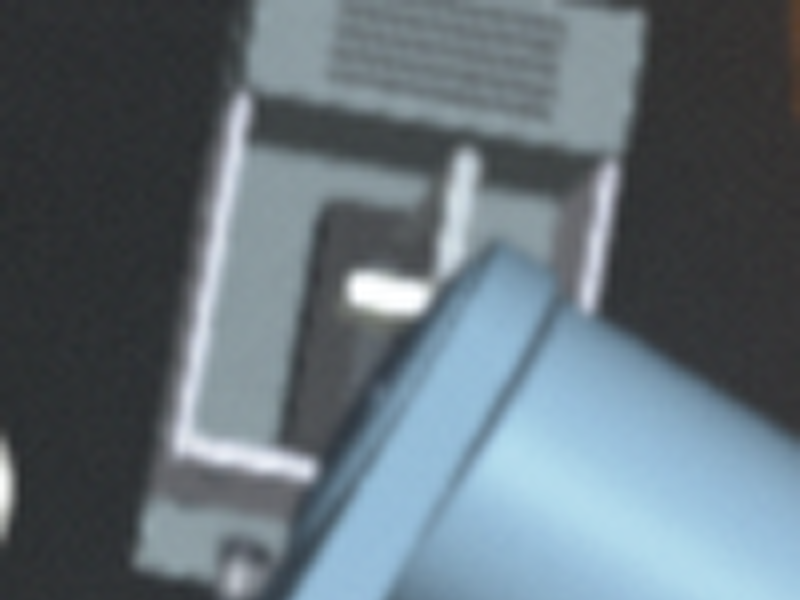

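The depth cloud shows the leg is there, vertical at (0.615,-0.173) from z 0.19 down to 0.08. It is just low contrast against the grey. Now I pull gently.

```bash
python3 -m jog '[[[0,0.1,-0.3],[0,0,0],0.5],[[0,0.1,-0.3],[0,0,0],0.5],[[0,0,-0.3],[0,0,0],0.5]]'; python3 to.py .4300 -.1400 .186 -10
for i in 1; do python3 -m jog '[[[0,0,-0.15],[0,0,0],0.5],[[0,0,-0.15],[0,0,0],0.5]]';done; python3 to.py .4300 -.1400 .186 -10
python3 -m jog '[[[0,0,-0.15],[0,0,0],0.5],[[0,0,-0.15],[0,0,0],0.5]]'; python3 to.py .4300 -.1400 .186 -10
```

```text
time_s: 8.78
eef_pos: [0.4538, -0.1455, 0.169]
eef_rot: [-0.456, 0.453, -0.541, 0.543]
wrist_force: [-0.7, -0.3, -2.8]
opening: 0.179
t 8.78 grasp pt [ 0.4537 -0.1455  0.1877] shift cm [-0.13  0.16 -2.43] turn [-0.005 -0.001 -0.001] F [-0.67 -0.28 -2.82] tq [0.01 0.09 0.02] open 0.179
time_s: 8.95
eef_pos: [0.4502, -0.1449, 0.1692]
eef_rot: [-0.456, 0.453, -0.54, 0.543]
wrist_force: [-0.5, 0.4, -0.7]
opening: 0.176
t 8.95 grasp pt [ 0.4501 -0.1449  0.1879] shift cm [-0.13  0.18 -2.06] turn [-0.005 -0.001 -0.   ] F [-0.49  0.38 -0.73] tq [0.   0.14 0.04] open 0.176
time_s: 9.12
eef_pos: [0.4469, -0.1443, 0.1694]
eef_rot: [-0.456, 0.453, -0.54, 0.543]
wrist_force: [0.9, 0.6, -2.9]
opening: 0.178
t 9.12 grasp pt [ 0.4468 -0.1443  0.1881] shift cm [-0.13  0.2  -1.73] turn [-0.006 -0.001 -0.   ] F [ 0.91  0.64 -2.95] tq [0.01 0.06 0.03] open 0.178
```

```bash
python3 -m jog '[[[0,0,-0.15],[0,0,0],0.5],[[0,0,-0.15],[0,0,0],0.5],[[0,0,-0.15],[0,0,0],0.5]]'; python3 to.py .4300 -.1400 .186 -10
python3 -m jog '[[[0,0,-0.15],[0,0,0],0.5],[[0,0,-0.15],[0,0,0],0.5],[[0,0,-0.15],[0,0,0],0.5]]'; python3 to.py .4300 -.1400 .186 -10
python3 -m jog '[[[0,0,-0.15],[0,0,0],0.5],[[0,0,-0.15],[0,0,0],0.5],[[0,0,-0.15],[0,0,0],0.5]]'; python3 to.py .4300 -.1400 .186 -10
```

```text
time_s: 9.37
eef_pos: [0.4422, -0.1435, 0.1696]
eef_rot: [-0.456, 0.453, -0.54, 0.544]
wrist_force: [1.3, -0.1, -3.7]
opening: 0.181
t 9.37 grasp pt [ 0.4421 -0.1435  0.1883] shift cm [-0.14  0.22 -1.25] turn [-0.007 -0.001 -0.   ] F [ 1.31 -0.1  -3.72] tq [-0.02 -0.23  0.01] open 0.181
time_s: 9.62
eef_pos: [0.4382, -0.1429, 0.1698]
eef_rot: [-0.456, 0.452, -0.539, 0.544]
wrist_force: [1.3, -0.6, -3.2]
opening: 0.177
t 9.62 grasp pt [ 0.438  -0.1428  0.1885] shift cm [-0.14  0.24 -0.84] turn [-0.009 -0.001  0.   ] F [ 1.26 -0.65 -3.16] tq [-0.03 -0.25  0.02] open 0.177
time_s: 9.87
eef_pos: [0.4336, -0.1421, 0.1699]
eef_rot: [-0.456, 0.452, -0.539, 0.545]
wrist_force: [1.9, 0.1, -2.8]
opening: 0.184
t 9.87 grasp pt [ 0.4334 -0.1421  0.1886] shift cm [-0.14  0.25 -0.38] turn [-0.01  -0.001  0.   ] F [ 1.91  0.06 -2.76] tq [ 0.   -0.24  0.01] open 0.184
```

```bash
python3 -m jog '[[[0.05,0,-0.15],[0,0,0],0.5],[[0,0,-0.15],[0,0,0],0.5],[[0,0,-0.15],[0,0,0],0.5],[[0,0,-0.15],[0,0,0],0.5],[[0,0,-0.15],[0,0,0],0.5]]'; python3 to.py .415 -.1385 .186 -10
python3 -m jog '[[[0,0,-0.1],[0,0,0],0.5],[[0,0,-0.1],[0,0,0],0.5]]'; python3 to.py .415 -.1385 .186 -10
python3 -m jog '[[[0,0,-0.1],[0,0,0],0.5],[[0,0,-0.1],[0,0,0],0.5]]'; python3 to.py .415 -.1385 .186 -10
```

```text
time_s: 10.28
eef_pos: [0.4255, -0.1411, 0.1699]
eef_rot: [-0.457, 0.452, -0.539, 0.545]
wrist_force: [0.9, 0.1, -3.9]
opening: 0.178
t 10.28 grasp pt [ 0.4253 -0.1411  0.1886] shift cm [-0.07  0.25 -1.06] turn [-0.01  -0.001 -0.   ] F [ 0.87  0.09 -3.92] tq [ 0.04 -0.21  0.05] open 0.178
time_s: 10.45
eef_pos: [0.4232, -0.1407, 0.1698]
eef_rot: [-0.457, 0.452, -0.539, 0.545]
wrist_force: [0.8, 0.6, -2.6]
opening: 0.178
t 10.45 grasp pt [ 0.423  -0.1406  0.1885] shift cm [-0.07  0.25 -0.82] turn [-0.01  -0.001 -0.   ] F [ 0.83  0.64 -2.56] tq [ 0.05 -0.27  0.02] open 0.178
time_s: 10.62
eef_pos: [0.421, -0.1403, 0.1699]
eef_rot: [-0.457, 0.452, -0.539, 0.545]
wrist_force: [1.1, -0.5, -3.7]
opening: 0.18
t 10.62 grasp pt [ 0.4208 -0.1402  0.1886] shift cm [-0.07  0.25 -0.6 ] turn [-0.01  -0.001  0.   ] F [ 1.06 -0.46 -3.71] tq [-0.01 -0.26  0.02] open 0.18
```

```bash
for i in 1; do python3 -m jog '[[[0,0,-0.07],[0,0,0],0.5],[[0,0,-0.07],[0,0,0],0.5]]'; python3 to.py .415 -.1385 .186 -10
python3 -m jog '[[[0,0,-0.07],[0,0,0],0.5],[[0,0,-0.07],[0,0,0],0.5]]'; python3 to.py .415 -.1385 .186 -10;done 2>&1 | grep grasp
```

```text
t 10.78 grasp pt [ 0.4192 -0.14    0.1885] shift cm [-0.07  0.25 -0.44] turn [-0.01  -0.001  0.   ] F [ 0.97  0.05 -2.39] tq [ 0.03 -0.32  0.08] open 0.178
t 10.95 grasp pt [ 0.4177 -0.1397  0.1885] shift cm [-0.07  0.25 -0.29] turn [-0.01  -0.001  0.   ] F [ 0.85  0.09 -3.13] tq [ 0.01 -0.21  0.05] open 0.177
```

```bash
(python3 -m jog '[[[0,0,-0.07],[0,0,0],0.5],[[0,0,-0.06],[0,0,0],0.5]]'; python3 to.py .415 -.1385 .186 -10
python3 -m jog '[[[0,0,-0.06],[0,0,0],0.5],[[0,0,-0.06],[0,0,0],0.5]]'; python3 to.py .415 -.1385 .186 -10) 2>&1 | grep grasp
```

```text
t 11.12 grasp pt [ 0.4163 -0.1395  0.1885] shift cm [-0.07  0.25 -0.15] turn [-0.01  -0.001  0.   ] F [ 1.64 -0.13 -2.49] tq [-0.03 -0.26 -0.03] open 0.176
t 11.28 grasp pt [ 0.415  -0.1392  0.1885] shift cm [-0.07  0.25 -0.02] turn [-0.01  -0.001  0.   ] F [ 1.66  0.33 -2.71] tq [ 0.01 -0.33  0.04] open 0.178
```

```bash
(python3 -m jog '[[[0,0,-0.06],[0,0,0],0.5]]'; python3 to.py .415 -.1385 .186 -10) 2>&1 | grep grasp
```

```text
t 11.37 grasp pt [ 0.4145 -0.1392  0.1885] shift cm [-0.07  0.25  0.03] turn [-0.011 -0.001  0.   ] F [ 4.14 -0.23 -3.68] tq [-0.03 -0.67 -0.  ] open 0.179
```

Force is rising, so it's at the stop. I'll ease on.

```bash
(python3 -m jog '[[[0,0,-0.05],[0,0,0],0.5]]'; python3 to.py .415 -.1385 .186 -10) 2>&1 | grep grasp; (python3 -m jog '[[[0,0,-0.04],[0,0,0],0.5]]'; python3 to.py .415 -.1385 .186 -10) 2>&1 | grep grasp
```

```text
t 11.45 grasp pt [ 0.4144 -0.1392  0.1886] shift cm [-0.08  0.26  0.04] turn [-0.012 -0.001  0.   ] F [ 4.31 -0.11 -4.03] tq [-0.06 -0.67  0.04] open 0.174
t 11.53 grasp pt [ 0.4143 -0.1392  0.1887] shift cm [-0.08  0.27  0.05] turn [-0.013 -0.001  0.   ] F [ 3.98 -0.73 -4.71] tq [ 0.01 -0.72  0.1 ] open 0.179
```

```bash
(python3 -m jog '[[[0,0,-0.08],[0,0,0],0.5]]'; python3 to.py .415 -.1385 .186 -10) 2>&1 | grep grasp; (python3 -m jog '[[[0,0,-0.09],[0,0,0],0.5]]'; python3 to.py .415 -.1385 .186 -10) 2>&1 | grep grasp
```

```text
t 11.62 grasp pt [ 0.414  -0.1392  0.1888] shift cm [-0.09  0.28  0.08] turn [-0.014 -0.001  0.   ] F [ 6.48 -1.11 -4.79] tq [-0.09 -1.    0.05] open 0.174
t 11.7 grasp pt [ 0.4138 -0.1393  0.189 ] shift cm [-0.1  0.3  0.1] turn [-0.016 -0.001  0.001] F [ 6.18  0.11 -6.08] tq [-0.12 -0.96  0.1 ] open 0.178
```

```bash
(python3 -m jog '[[[0,0.04,-0.1],[-0.002,0,0],0.5]]'; python3 to.py .415 -.1385 .186 -10) 2>&1 | grep grasp; (python3 -m jog '[[[0,0.04,-0.1],[-0.002,0,0],0.5],[[0,0.03,-0.1],[-0.002,0,0],0.5]]'; python3 to.py .415 -.1385 .186 -10) 2>&1 | grep grasp
```

```text
t 11.78 grasp pt [ 0.4136 -0.1393  0.1888] shift cm [-0.1   0.29  0.12] turn [-0.016 -0.001  0.001] F [ 6.04 -0.33 -5.32] tq [ 0.01 -1.13  0.11] open 0.178
t 11.95 grasp pt [ 0.4135 -0.1394  0.1888] shift cm [-0.11  0.28  0.13] turn [-0.018 -0.001  0.001] F [ 6.83  0.17 -5.55] tq [ 0.05 -1.25  0.15] open 0.177
```

```bash
for i in 1; do (python3 -m jog '[[[0,0.04,-0.1],[-0.002,0,0],0.5],[[0,0.04,-0.1],[-0.002,0,0],0.5],[[0,0.04,-0.1],[-0.002,0,0],0.5]]'; python3 to.py .415 -.1385 .186 -10) 2>&1 | grep grasp; done
```

```text
t 12.2 grasp pt [ 0.4134 -0.1394  0.1885] shift cm [-0.11  0.26  0.14] turn [-0.019 -0.001  0.001] F [ 6.66 -0.91 -4.7 ] tq [ 0.05 -1.14  0.11] open 0.178
```

```bash
(python3 -m jog '[[[0,0.04,-0.09],[-0.002,0,0],0.5],[[0,0.04,-0.09],[-0.002,0,0],0.5],[[0,0.04,-0.09],[-0.002,0,0],0.5]]'; python3 to.py .415 -.1385 .186 -10) 2>&1 | grep grasp
```

```text
t 12.45 grasp pt [ 0.4133 -0.1393  0.1883] shift cm [-0.11  0.23  0.15] turn [-0.02  -0.001  0.001] F [ 4.99 -0.4  -3.38] tq [ 0.04 -1.12  0.15] open 0.178
```

```bash
(python3 -m jog '[[[0,0.03,-0.11],[-0.002,0,0],0.5],[[0,0.03,-0.11],[-0.002,0,0],0.5],[[0,0.03,-0.11],[-0.002,0,0],0.5]]'; python3 to.py .415 -.1385 .186 -10) 2>&1 | grep grasp
```

```text
t 12.7 grasp pt [ 0.4132 -0.1393  0.1883] shift cm [-0.11  0.24  0.16] turn [-0.022 -0.001  0.002] F [ 8.83  0.25 -7.55] tq [ 0.03 -1.24  0.14] open 0.18
```

```bash
(python3 -m jog '[[[0,0.03,-0.11],[-0.002,0,0],0.5],[[0,0.03,-0.11],[-0.002,0,0],0.5],[[0,0.03,-0.11],[-0.002,0,0],0.5]]'; python3 to.py .415 -.1385 .186 -10) 2>&1 | grep grasp
```

```text
t 12.95 grasp pt [ 0.4129 -0.1394  0.1883] shift cm [-0.12  0.23  0.18] turn [-0.024 -0.001  0.002] F [ 8.57  0.03 -6.49] tq [-0.   -1.24  0.15] open 0.178
```

```bash
(python3 -m jog '[[[0,0.03,-0.11],[-0.002,0,0],0.5],[[0,0.03,-0.11],[-0.002,0,0],0.5],[[0,0.03,-0.11],[-0.002,0,0],0.5],[[0,0.03,-0.11],[-0.002,0,0],0.5]]'; python3 to.py .415 -.1385 .186 -10) 2>&1 | grep grasp
```

```text
t 13.28 grasp pt [ 0.4127 -0.1392  0.1879] shift cm [-0.11  0.2   0.21] turn [-0.027 -0.001  0.002] F [ 7.63 -0.79 -6.57] tq [-0.02 -1.24  0.13] open 0.177
```

```bash
(python3 -m jog '[[[0,0.03,-0.1],[-0.002,0,0],0.5],[[0,0.03,-0.1],[-0.002,0,0],0.5],[[0,0.03,-0.1],[-0.002,0,0],0.5],[[0,0.03,-0.1],[-0.002,0,0],0.5],[[0,0.03,-0.1],[-0.002,0,0],0.5],[[0,0.03,-0.1],[-0.002,0,0],0.5]]'; python3 to.py .415 -.1385 .186 -10) 2>&1 | grep grasp
```

```text
t 13.78 grasp pt [ 0.4124 -0.1392  0.1874] shift cm [-0.11  0.15  0.24] turn [-0.03  -0.001  0.002] F [ 7.32 -0.18 -6.6 ] tq [ 0.01 -1.2   0.14] open 0.178
```

```bash
(python3 -m jog '[[[0,0.03,-0.1],[-0.002,0,0],0.5],[[0,0.03,-0.1],[-0.002,0,0],0.5],[[0,0.03,-0.1],[-0.002,0,0],0.5],[[0,0.03,-0.1],[-0.002,0,0],0.5],[[0,0.03,-0.1],[-0.002,0,0],0.5],[[0,0.03,-0.1],[-0.002,0,0],0.5]]'; python3 to.py .415 -.1385 .186 -10) 2>&1 | grep grasp
```

```text
t 14.28 grasp pt [ 0.4122 -0.1391  0.187 ] shift cm [-0.11  0.11  0.26] turn [-0.032 -0.002  0.002] F [ 6.98 -0.29 -6.16] tq [ 0.03 -1.14  0.2 ] open 0.181
```

The pull held at about 7 N for well over a second. Next I back off, check the lever and rise.

```bash
python3 -m jog '[[[0,0,0.1],[0,0,0],0.5],[[0,0,0.25],[0,0,0],0.5],[[0,0,0.3],[-0.005,0,0],0.5],[[0,0,0.35],[-0.007,0,0],0.5],[[0,0,0.35],[-0.006,0,0],0.5],[[0,0,0.2],[-0.005,0,0],0.5],[[0,0,0],[0,0,0],0.5]]'; python3 to.py .4294 -.1415 .186 -10
python3 - <<'E'
from h import *
c=imaging.camera("scene");P=cloud(c);f=c["frame"];z=P[...,2]
m=(abs(z-.096)<.009)&(f.min(-1)>170)&(P[...,0]>.53)&(P[...,0]<.6)&(P[...,1]>-.205)&(P[...,1]<-.125)
q=P[m];print("plate",len(q),q.mean(0).round(4))
m=(z>.105)&(z<.175)&(P[...,0]>.55)&(P[...,0]<.64)&(abs(P[...,1]+.17)<.03);q=P[m]
l=cv2.fitLine(q.astype(np.float32),cv2.DIST_HUBER,0,.001,.001).ravel();print("leg",len(q),q.mean(0).round(4),l[:3])
E
```

```text
time_s: 14.87
eef_pos: [0.4274, -0.1419, 0.1683]
eef_rot: [-0.454, 0.454, -0.541, 0.543]
wrist_force: [-0.2, -0.3, -1.8]
opening: 0.18
t 14.87 grasp pt [ 0.4274 -0.1419  0.187 ] shift cm [-0.07  0.1   0.19] turn [-0.001 -0.002  0.002] F [-0.22 -0.29 -1.82] tq [0.02 0.04 0.02] open 0.18
plate 39 [ 0.562  -0.1614  0.0975]
leg 41 [ 0.5832 -0.1682  0.1416] [0.01856985 0.0073603  0.9998005 ]
```

```bash
python3 -m jog '[[[0,0,0.3],[0,0,0],0.5],[[0,-0.5,0.1],[0,0,0],0.5],[[0,-1,0],[0,0,0],0.5],[[0,-1.5,0],[0,0,0],0.5],[[0,-1.5,0],[0,0,0],0.5],[[0,-1.5,0],[0,0,0],0.5],[[0,-1.5,0],[0,0,0],0.5],[[0,-1.5,0],[0,0,0],0.5],[[0,-1.5,0],[0,0,0],0.5],[[0,-1,0],[0,0,0],0.5],[[0,0,0],[0,0,0],0.5],[[0,0,0],[0,0,0],0.5]]'; python3 to.py .5922 .1952 .310 -10
python3 - <<'E'
from h import *
c=imaging.camera("scene");P=cloud(c);f=c["frame"];z=P[...,2]
m=(abs(z-.096)<.009)&(f.min(-1)>170)&(P[...,0]>.53)&(P[...,0]<.6)&(P[...,1]>-.205)&(P[...,1]<-.125)
q=P[m];print("plate",len(q),q.mean(0).round(4))
E
```

```text
time_s: 15.92
eef_pos: [0.4305, -0.1417, 0.2955]
eef_rot: [-0.454, 0.454, -0.54, 0.544]
wrist_force: [-0.4, -0.4, -3.3]
opening: 0.179
t 15.92 grasp pt [ 0.4305 -0.1417  0.3142] shift cm [-36.     0.33  10.03] turn [-0.003 -0.001  0.003] F [-0.36 -0.39 -3.32] tq [0.07 0.01 0.07] open 0.179
plate 45 [ 0.5618 -0.1638  0.0974]
```

```bash
python3 -m jog '[[[-1.5,0,0.4],[0,0,0],0.5],[[-2.5,0,0.7],[0,0,0],0.5],[[-3,0,0.85],[0,0,0],0.5],[[-3,0,0.85],[0,0,0],0.5],[[-3,0,0.85],[0,0,0],0.5],[[-3,0,0.85],[0,0,0],0.5],[[-3,0,0.85],[0,0,0],0.5],[[-3,0,0.85],[0,0,0],0.5],[[-3,0,0.85],[0,0,0],0.5],[[-2.5,0,0.7],[0,0,0],0.5],[[-2,0,0.5],[0,0,0],0.5],[[-1,0,0.3],[0,0,0],0.5]]'; python3 to.py .5922 .1952 .310 5.3
```

```text
time_s: 16.97
eef_pos: [0.5676, 0.1551, 0.278]
eef_rot: [0.446, -0.458, 0.548, -0.54]
wrist_force: [-0.0, -0.0, -1.7]
opening: 0.181
t 16.97 grasp pt [0.568  0.1552 0.2967] shift cm [-4.37 -1.39  1.62] turn [ 0.02  -0.276  0.003] F [-0.02 -0.03 -1.7 ] tq [0.04 0.08 0.02] open 0.181
```

```bash
python3 -m jog '[[[-1,-0.3,0.4],[0.01,-0.08,0],0.5],[[-1.2,-0.3,0.4],[0.01,-0.1,0],0.5],[[-1.2,-0.3,0.4],[0,-0.09,0],0.5],[[-0.5,0,0],[0,0,0],0.5],[[0,0,0],[0,0,0],0.5],[[0,0,0],[0,0,0],0.5]]'; python3 to.py .5922 .1952 .310 5.0
```

```text
time_s: 17.47
eef_pos: [0.5798, 0.1945, 0.2784]
eef_rot: [-0.518, 0.528, -0.477, 0.474]
wrist_force: [0.2, 0.0, -1.8]
opening: 0.175
t 17.47 grasp pt [0.5801 0.1946 0.2971] shift cm [ 0.07 -1.3   1.19] turn [0.014 0.008 0.006] F [ 0.19  0.05 -1.85] tq [-0.08  0.08  0.02] open 0.175
```

```bash
python3 -m jog '[[[0,0,0.6],[0.013,0.006,0.003],0.5],[[0,0.3,0.6],[0.013,0.006,0.003],0.5],[[0,0.5,0],[0,0,0],0.5],[[0,0.5,0],[0,0,0],0.5],[[0,0,0],[0,0,0],0.5],[[0,0,0],[0,0,0],0.5]]'; python3 to.py .5922 .1952 .1503 4.8
python3 - <<'E'
from h import *
for n in("top","scene"):
    c=imaging.camera(n);P=cloud(c);z=P[...,2]
    m=(P[...,0]>.65)&(P[...,0]<.78)&(abs(P[...,1]-.2)<.03)&(z>.25)&(z<.32)
    q=P[m];l=cv2.fitLine(q.astype(np.float32),cv2.DIST_HUBER,0,.001,.001).ravel();print(n,len(q),q.mean(0).round(4),l[:3].round(3),q.max(0).round(4))
    m=(P[...,0]>.70)&(P[...,0]<.80)&(abs(P[...,1]-.2)<.03)&(z>.16)&(z<.26);q=P[m]
    if len(q)>5:l=cv2.fitLine(q.astype(np.float32),cv2.DIST_HUBER,0,.001,.001).ravel();print(" leg",len(q),q.mean(0).round(4),l[:3].round(3))
E
```

```text
time_s: 17.97
eef_pos: [0.5924, 0.1919, 0.2625]
eef_rot: [0.521, -0.515, 0.479, -0.484]
wrist_force: [-0.4, -0.2, -1.9]
opening: 0.182
t 17.97 grasp pt [0.5922 0.1919 0.2812] shift cm [-0.33 13.09 -0.13] turn [-0.012 -0.011  0.   ] F [-0.41 -0.18 -1.91] tq [-0.05  0.09  0.  ] open 0.182Traceback (most recent call last):
  File "<stdin>", line 5, in <module>
cv2.error: OpenCV(4.12.0) /io/opencv/modules/imgproc/src/linefit.cpp:102: error: (-215:Assertion failed) count > 0 in function 'fitLine3D_wods'
```

```bash
python3 -m jog '[[[-0.3,1.5,0],[0,-0.009,0],0.5],[[0,2,0],[0,0,0],0.5],[[0,2,0],[0,0,0],0.5],[[0,0.5,0],[0,0,0],0.5],[[0,0,0],[0,0,0],0.5],[[0,0,0],[0,0,0],0.5]]'; python3 to.py .5922 .1952 .1503 4.8
python3 - <<'E'
from h import *
for n in("scene","wrist"):
    c=imaging.camera(n);P=cloud(c);z=P[...,2];print(n)
    if n=="wrist": save(c["frame"],"w3")
    for lo in np.arange(.47,.76,.015):
        m=(P[...,0]>lo)&(P[...,0]<lo+.015)&(abs(P[...,1]-.2)<.03)&(z>.19)&(z<.26);q=P[m]
        if len(q)>5: print(f"{lo:.3f} n{len(q)} y{np.median(q[:,1]):.4f} z{np.median(q[:,2]):.4f}")
E
```

```text
time_s: 18.52
eef_pos: [0.5942, 0.1951, 0.2034]
eef_rot: [0.524, -0.516, 0.475, -0.483]
wrist_force: [0.8, 0.9, -2.5]
opening: 0.178
t 18.52 grasp pt [0.5939 0.195  0.2221] shift cm [-0.03  7.18 -0.28] turn [-0.016 -0.002  0.   ] F [ 0.84  0.88 -2.5 ] tq [0.04 0.09 0.  ] open 0.178
scene
0.575 n40 y0.1985 z0.2389
0.590 n128 y0.2014 z0.2387
0.605 n92 y0.1890 z0.2388
0.620 n37 y0.1958 z0.2380
0.635 n50 y0.1979 z0.2273
0.650 n17 y0.2002 z0.2253
0.665 n18 y0.1999 z0.2261
0.680 n16 y0.2019 z0.2252
0.695 n19 y0.2036 z0.2262
0.710 n20 y0.2041 z0.2261
0.725 n15 y0.2058 z0.2262
0.740 n41 y0.2069 z0.2225
wrist
0.560 n1160 y0.1931 z0.2388
0.575 n1940 y0.1954 z0.2391
0.590 n6679 y0.2059 z0.2412
0.605 n3645 y0.1891 z0.2393
0.620 n1913 y0.1981 z0.2389
0.635 n1896 y0.1991 z0.2284
0.650 n1008 y0.2006 z0.2265
0.665 n1131 y0.2020 z0.2266
0.680 n1275 y0.2032 z0.2267
0.695 n424 y0.2039 z0.2266
```

View pics/w3.png

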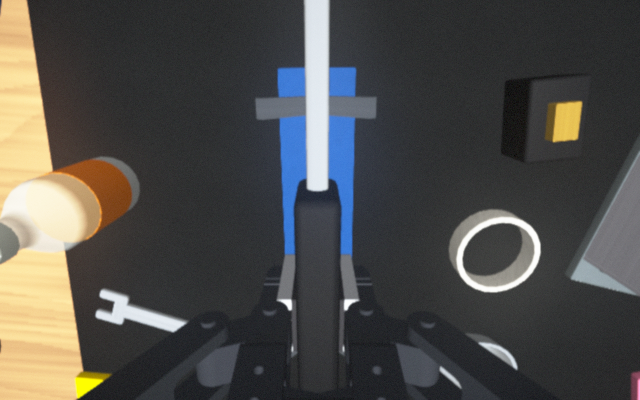

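Wrist view: the bar at x≈317 is centred over the front fork (256–376, row 107), and the rod is level. I'll lower it.

```bash
python3 -m jog '[[[0,1,-0.15],[0,0,0],0.5],[[0,1.5,-0.1],[0,0,0],0.5],[[0,1.5,0],[0,0,0],0.5],[[0,1,0],[0,0,0],0.5],[[0,0.5,0],[0,0,0],0.5],[[0,0.3,0],[0,0,0],0.5],[[0,0,0],[0,0,0],0.5]]'; python3 to.py .5922 .1952 .1503 4.8
```

```text
time_s: 19.2
eef_pos: [0.5971, 0.1956, 0.1489]
eef_rot: [0.528, -0.512, 0.472, -0.486]
wrist_force: [0.1, -0.2, -2.0]
opening: 0.176
t 19.2 grasp pt [0.5965 0.1955 0.1676] shift cm [-0.    1.71 -0.48] turn [-0.029 -0.002 -0.   ] F [ 0.13 -0.18 -2.02] tq [ 0.02  0.07 -0.  ] open 0.176
```

```bash
python3 -m jog '[[[0,0.3,-0.3],[-0.008,0,0],0.5],[[0,0.4,-0.2],[-0.008,0,0],0.5],[[0,0.3,0],[0,0,0],0.5],[[0,0,0],[0,0,0],0.5]]'; python3 to.py .5922 .1952 .1503 4.8
```

```text
time_s: 19.53
eef_pos: [0.593, 0.1953, 0.1398]
eef_rot: [0.524, -0.516, 0.476, -0.482]
wrist_force: [0.5, -0.2, -1.9]
opening: 0.18
t 19.53 grasp pt [0.5928 0.1953 0.1585] shift cm [ 0.01  0.82 -0.07] turn [-0.014 -0.002 -0.001] F [ 0.55 -0.23 -1.86] tq [-0.04  0.03 -0.09] open 0.18
```

```bash
python3 -m jog '[[[0,0.3,-0.05],[0,0,0],0.5],[[0,0.25,0],[0,0,0],0.5],[[0,0.15,0],[0,0,0],0.5]]'; python3 to.py .5922 .1952 .1503 4.8; python3 -m jog '[[[0,0.1,0],[0,0,0],0.5],[[0,0.1,0],[0,0,0],0.5]]'; python3 to.py .5922 .1952 .1503 4.8
```

```text
time_s: 19.78
eef_pos: [0.5933, 0.1954, 0.1332]
eef_rot: [0.524, -0.516, 0.475, -0.483]
wrist_force: [-0.1, -0.5, -2.4]
opening: 0.178
t 19.78 grasp pt [0.593  0.1954 0.1519] shift cm [ 0.01  0.15 -0.09] turn [-0.016 -0.002 -0.001] F [-0.06 -0.52 -2.39] tq [ 0.02  0.1  -0.03] open 0.178
time_s: 19.95
eef_pos: [0.5935, 0.1953, 0.1316]
eef_rot: [0.524, -0.516, 0.475, -0.483]
wrist_force: [-4.8, -1.5, 7.4]
opening: 0.179
t 19.95 grasp pt [0.5932 0.1952 0.1503] shift cm [-0.01 -0.01 -0.1 ] turn [-0.017 -0.002 -0.   ] F [-4.79 -1.52  7.35] tq [-0.21  0.7   0.25] open 0.179
```

The rod is seated in the forks at the original height. I'll open the fingers and withdraw.

```bash
python3 -m jog '[[[0,0,0],[0,0,0],2.5],[[0,0,0],[0,0,0],3.5],[[0,0,0],[0,0,0],5],[[0,0,0],[0,0,0],5],[[0,-0.5,0],[0,0,0],5],[[0,-1,0],[0,0,0],5],[[0,-2,0],[0,0,0],5],[[0,-3,0],[0,0,0],5],[[0,-3,0],[0,0,0],5],[[0,-3,0],[0,0,0],5],[[0,-3,0],[0,0,0],5],[[0,0,0],[0,0,0],5]]'; python3 to.py .5922 .1952 .3 4.8
python3 -m jog '[[[2,-1,-3.2],[0,0,0],5],[[2,-1,-3.2],[0,0,0],5],[[2,0,-3.2],[0,0,0],5],[[2,0,-3.2],[0,0,0],5],[[2,0,-3.2],[0,0,0],5],[[1,0,-2],[0,0,0],5],[[0,0,0],[0,0,0],5],[[0,0,0],[0,0,0],5],[[0,0,0],[0,0,0],5]]'
python3 - <<'E'
from h import *
ims=[]
for n in("top","scene"):
    c=imaging.camera(n);P=cloud(c);f=c["frame"].astype(int);z=P[...,2]
    a=np.radians(5.3);d=P[...,:2]-[.5905,.1935];s=d@[np.cos(a),np.sin(a)];t=d@[-np.sin(a),np.cos(a)]
    m=(abs(s)<.2)&(abs(t)<.012)&(z>.138)&(z<.18)
    for lo in np.arange(-.12,.18,.02):
        k=m&(s>=lo)&(s<lo+.02)
        if k.any():print(f"{lo:.2f} t{np.median(t[k]):.4f} z{np.median(z[k]):.4f}",end=" | ")
    print(n,"s",s[m].min().round(4),s[m].max().round(4))
    m=(abs(z-.096)<.009)&(f.min(-1)>170)&(P[...,0]>.53)&(P[...,0]<.6)&(P[...,1]>-.205)&(P[...,1]<-.125);print("plate",P[m].mean(0).round(4))
    ims.append(c["frame"])
save(cv2.resize(np.vstack([ims[0][60:300,80:540],ims[1][60:300,80:540]]),(575,600)),"end")
E
```

```text
time_s: 20.95
eef_pos: [0.5903, 0.1951, 0.2982]
eef_rot: [0.525, -0.515, 0.475, -0.483]
wrist_force: [0.4, -0.4, 0.8]
opening: 0.584
t 20.95 grasp pt [0.59   0.1951 0.3169] shift cm [0.01 1.69 0.19] turn [-0.018 -0.002 -0.001] F [ 0.36 -0.41  0.75] tq [ 0.01 -0.04 -0.01] open 0.584
time_s: 21.7
eef_pos: [0.4152, 0.067, 0.3206]
eef_rot: [0.527, -0.513, 0.471, -0.486]
wrist_force: [0.4, 0.3, 0.4]
opening: 0.586
-0.08 t0.0003 z0.1527 | -0.06 t-0.0018 z0.1533 | -0.04 t-0.0026 z0.1659 | -0.02 t-0.0034 z0.1650 | 0.00 t-0.0025 z0.1657 | 0.02 t-0.0036 z0.1659 | 0.04 t-0.0017 z0.1621 | 0.06 t-0.0009 z0.1527 | 0.08 t-0.0017 z0.1534 | 0.10 t-0.0017 z0.1535 | 0.12 t-0.0025 z0.1534 | 0.14 t-0.0018 z0.1542 | 0.16 t0.0007 z0.1537 | top s -0.0768 0.1606
plate [ 0.5591 -0.1658  0.0987]
-0.12 t0.0006 z0.1505 | -0.10 t0.0008 z0.1539 | -0.08 t-0.0007 z0.1521 | -0.06 t-0.0003 z0.1539 | -0.04 t-0.0002 z0.1655 | -0.02 t-0.0002 z0.1658 | 0.00 t-0.0012 z0.1655 | 0.02 t0.0010 z0.1661 | 0.04 t-0.0002 z0.1608 | 0.06 t0.0006 z0.1531 | 0.08 t0.0001 z0.1528 | 0.10 t-0.0003 z0.1528 | 0.12 t0.0009 z0.1530 | 0.14 t-0.0005 z0.1533 | 0.16 t0.0002 z0.1486 | scene s -0.1022 0.1639
plate [ 0.5617 -0.1638  0.0972]
```

View pics/end.png

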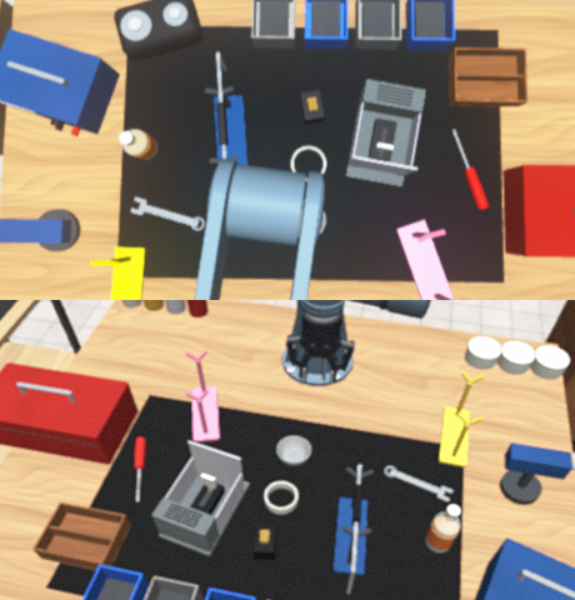

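```bash
python3 -c "
from bench import ctrl
print(ctrl.hand_in())"
```

```text
the job is handed in; nothing more can be done
None
```

The lever is home against its stop, the rod is back in the blue rack, and the job is handed in at about 22 s of the 66 s allowed.

- **Pull:** I hooked the lever from behind over the guard and drew it until the force rose sharply at the stop. I then held it from about 11.8 to 14.3 s. The along-pull force mostly read 6–9 N and settled near 7 N, with one reading of 5.0 N. Readings come only at the end of each move.
- **Force limit:** A downward load of about 4 N also built up during the hold. Together with the pull, the highest reading on the lever was about 10 N, under the 15 N limit.
- **Lever check:** Both cameras show the plate moved about 28 mm and stayed there after I let go. The travel is 30 mm and the lever could start up to 6 mm along it. With the firm stop I felt, that fits fully home, but I could not read the travel directly.
- **Rod check:** The rod lies within about 1–2 mm of where it first hung, in the forks at the same height. It pressed on the forks with about 10 N as it seated.
- **Bystanders:** The tape, relay, reflector, cleaner, driver and spanner look undisturbed in the last pictures, though the arm partly hides the reflector in the top view. I judged these by eye and did not measure them. The arm was clear of everything at hand-in.

The scene and top cameras disagreed with each other by 2–3 mm throughout. I allowed for this by comparing before and after in the same camera.

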